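Set the corner stop against the fish board

ROBOT

A 7-joint arm with a two-finger parallel gripper is mounted at the origin on the work surface. World frame = base frame: x ahead of the robot, y to its left, z up, the work surface at z = 0. Lengths are in mm, angles in rad, forces in N, time in s.
With the tool pointing down it reaches from about 400 to 875 mm from the base axis. Payload 4.4 kg.
Tool frame: the origin (TCP) lies at the very end of the fingers, on their centre line; the grasp point (between the pads) lies 19 mm behind it; z points along the fingers, y is the direction in which the jaws open and shut (so a half turn about z gives the same grasp; the last joint's range is limited). The gripper opens to 85 mm and grips with 20 to 120 N. Pads are 22 mm wide; open, the fingers measure 114 mm over their backs; the gripper's body (76 mm by 85 mm) begins 54 mm behind the grasp point. The pads swing forward as they close: fully open they stand 13 mm farther back than shut.
Start: joints at [1.037, 0.628, 0.038, 1.517, -0.027, 0.996, -0.02], TCP at [293.129, -580.167, 231.313] pointing down, gripper open.
Joint ranges: [-3.06, 3.06], [-0.37, 2.12], [-1.25, 1.32], [0.18, 2.47], [-1.1, 4.24], [0.23, 1.98], [-2.94, 2.94]. Speed limits (rad/s): [2.57, 2.57, 3.14, 3.14, 3.14, 3.14, 3.14].

INTERFACE

Orientations are given as [roll, pitch, yaw] about the fixed x, y, z axes, in that order (R = Rz(yaw) Ry(pitch) Rx(roll)).
In Python, from cell import read_state, get_image, calibration, finish_job gives the robot as it stands. The module is installed in compiled form; this text tells all that it offers.
- The arm moves only by the tool apply_moves, never from a script. Its argument "increments" is a list of rows, each an object of numbers: "tx", "ty", "tz": the shift along the world's x, y, z in m; "rx", "ry", "rz": the turn, a rotation vector about the world's x, y, z in units of 5 degrees (1.0 is 5 degrees); "claw": the finger opening in m, from 0 to 0.0854. In form: [{"tx": .., "ty": .., "tz": .., "rx": .., "ry": .., "rz": .., "claw": ..}, ...]. A call has 1 to 12 rows; each row is the pose to reach, as a shift and turn from the pose commanded when the call began; what a row does not reach only later rows make up. A row lasts 1/10 s, in which the tool goes at most 50 mm and 8.59 degrees, less where a joint would pass 70% of its speed; a pose out of reach is approached as far as the arm can. A call with a gripper value outside its range is refused whole. The fingers move at their own pace and stop on an object; the grip force is fixed at half the most. Time passes only in rows, so rows that repeat a pose let the fingers close. It gives the time, the measured TCP pose, the force and the opening at its end, in the units of the state.
- read_state(): the state, without advancing time (a new reading comes with each control period).
- get_image(name): name is "side" or "top" or "wrist"; returns the picture (420x560x3 uint8, red, green, blue); there is no depth.
- calibration(name): a dict with "camera_matrix" (3x3 intrinsics, pixels), "origin" and "attitude" of the camera in the world. Camera axes: x right, y up, looking along -z (the intrinsics and any distortion apply to the point x, -y, -z); pixel columns grow to the right and rows downward; lengths in mm; the calibration is good to about 2 mm. A picture is of the moment at which its call begins: read the wrist's pose just before it. calibration takes no time and is no camera call; for the wrist camera it gives the pose at the moment of the call.
- finish_job(): hands the job in, once; it reports no verdict.
The state is a dict: "clock": time; "qpos": joint angles; "qd": joint speeds; "tau": joint torques, N m; "eef_pos": TCP position; "tool_rot": TCP orientation; "force": force on the tool from outside, world axes, zero at the start; "torque": the same for the moment, N m; "width": finger opening in mm.
Only numpy, scipy, OpenCV 4.12 (cv2) and the standard library are available. Lean on these libraries where they do the work, as an engineer would, in place of code of your own. Each camera call takes 0.05 s, during which the arm holds its last target. There are 200 camera calls.

TASK

So that the blue fish board cannot creep while the trout is cut, slide the L-shaped steel corner stop along the table, without lifting it or shoving the board out of place, until it is pressed snugly home with both legs flush against the board's edges at the board's near left corner, seen from the robot. Then press the red pump plunger on it all the way down and let it spring back up. Leave the stop flush and the tub, jar and dish where they are.

Things in the scene. Friction and masses are not known exactly. Their poses are not given: they have to be found in the camera images.
- board: blue plastic fish board, 200 mm (x) by 300 mm (y), 20 mm thick, about 2 kg, loose; a smoked trout lies on it, up to 70 mm above the table. Origin: centre of the underside. Edges to be met: x = -100 mm (the long edge nearest the robot) and y = +150 mm (the short edge on the robot's left).
- board_corner (a point): the corner of the board where those two edges meet, at the underside: (-100, +150, 0) mm in the board's frame, same axes as the board.
- stop: loose steel L lying flat, 14 mm thick, about 0.4 kg. Origin: inner corner, underside; at the goal it meets board_corner, axes as the board's. Long leg: x -45 to 0, y -200 to 40 mm, inner face x = 0 (to the near edge). Short leg: x 0 to 110, y 0 to 40 mm, inner face y = 0 (to the left edge). Black pump housing, 40 mm across, up to z = 26 mm, on the long leg at (-22.5, -70) mm.
- long_end (a point): end of the long leg's inner face, at (0, -200, 0) mm in the stop's frame.
- short_end (a point): end of the short leg's inner face, at (110, 0, 0) mm in the stop's frame.
- pump_top (a point): centre of the top of the red plunger head (30 mm across, 8 mm thick), 42 mm above the table when up, 35 mm when fully down; axis vertical.
- pump (a joint): travel of the plunger in m: 0 is up, 0.007 is fully down on its stop; a spring resists with 2 N at the top and 5.5 N at the stop.
- tub: bystander: open clear plastic tub, 100 by 120 mm, 60 mm high. Origin: centre of the underside.
- jar: bystander: glass sauce jar with a yellow lid, 66 mm across, 95 mm high. Origin: centre of the underside.
- dish: bystander: shallow white dish, 124 mm across, 26 mm high. Origin: centre of the underside.

How it is judged:
By the outcome, as a careful person would: the job done as asked, in the order asked, and still so for the second after the job is handed in, with the robot touching nothing.
It also fails if it takes over 58 s, if anything falls off the work surface, if the arm or the gripper's body presses on something with over 40 N, if the wrist force passes 120 N, or if a joint passes its speed limit or range.

## Working session

There is one attempt and no reset: what is moved stays moved. The work goes in short steps, Python scripts to look and compute and a tool call to move; the robot and the scene stay as the last step left them, time stands still between calls to the robot, and variables do not carry over. Pictures are saved under pics/ and viewed, about 8 in all and at most 12, crops included, and the job is handed in when it is done.

Besides the shell and the picture viewer there is one more tool, called by a JSON object that holds its "name" and its "arguments", one argument or row to a line. apply_moves: Moves the arm, as the interface text tells. Its arguments: {"type":"object","properties":{"increments":{"type":"array"}},"required":["increments"]}

```bash
mkdir -p pics; cat > h.py <<'E'
import numpy as np, cv2, json
from cell import *
def snap(n,f):
    c=calibration(n); im=get_image(n); cv2.imwrite('pics/'+f+'.png',cv2.cvtColor(im,cv2.COLOR_RGB2BGR)); 
    json.dump({k:np.asarray(v).tolist() if not isinstance(v,str) else v for k,v in c.items()},open('pics/'+f+'.json','w')); return im,c
def load(f): return json.load(open('pics/'+f+'.json'))
E
python3 - <<'E'
from h import *
for n in ['top','side']:
    im,c=snap(n,n+'0'); print(n,c)
print(read_state())
E
```

```text
top {'camera_matrix': array([[469.00949109,   0.        , 274.94007644],
       [  0.        , 469.00949109, 203.15773597],
       [  0.        ,   0.        ,   1.        ]]), 'origin': array([ 406.30923049,   33.95982771, 1508.04406616]), 'attitude': array([ 0.0883991 , -0.01465179, -1.56497766])}
side {'camera_matrix': array([[423.04849539,   0.        , 269.81753476],
       [  0.        , 423.04849539, 202.87718709],
       [  0.        ,   0.        ,   1.        ]]), 'origin': array([  62.19451356,  663.88475425, 1044.00084563]), 'attitude': array([ 0.69138119,  0.0100445 , -2.48056395])}
{'clock': 0.1, 'qpos': array([ 1.03719066,  0.62921618,  0.03843281,  1.51824609, -0.02700357,
        0.99627647, -0.01995996]), 'qd': array([ 0.00103748, -0.00154007,  0.00083938, -0.00173216, -0.000143  ,
        0.00126293, -0.00103786]), 'tau': array([ 3.34345081e-03, -5.64537692e+01,  1.23051502e+00, -1.93973994e+01,
        1.13172378e-02,  5.41133704e-03, -1.25353833e-05]), 'eef_pos': array([ 292.89730077, -579.66749721,  230.5120928 ]), 'tool_rot': array([-3.13996394e+00,  3.51015181e-06,  4.67853922e-01]), 'force': array([-0.92971214,  0.14539607,  0.70514261]), 'torque': array([-0.05265632,  0.01446385,  0.01192768]), 'width': 85.54488356043717}
```

View pics/top0.png

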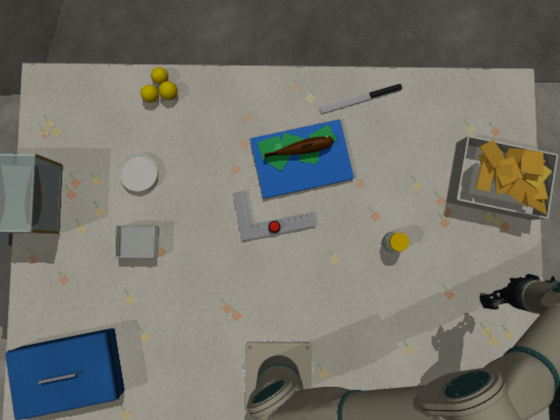

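View pics/side0.png

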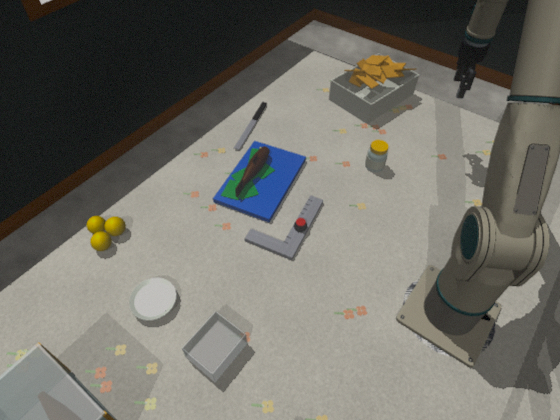

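The top view shows the board with corners near (251,136), (340,121), (353,183) and (262,198). The stop has its outer corner near (241,241), its long end near (316,227), its short end near (237,192) and the red pump at (275,227). The side view agrees: board corner near (268,217), pump at (300,225). Next I'll triangulate these.

```bash
cat >> h.py <<'E'
from scipy.spatial.transform import Rotation as Ro
def ray(c,u,v):
    K=np.array(c['camera_matrix']);p=np.linalg.solve(K,[u,v,1.]);R=Ro.from_euler('xyz',c['attitude']).as_matrix()
    return np.array(c['origin']),R@np.array([p[0],-p[1],-p[2]])
def atz(c,u,v,z):
    o,d=ray(c,u,v); return o+d*(z-o[2])/d[2]
def proj(c,P):
    R=Ro.from_euler('xyz',c['attitude']).as_matrix();q=R.T@(np.array(P,float)-c['origin']);q=np.array(c['camera_matrix'])@[q[0],-q[1],-q[2]];return q[:2]/q[2]
def tri(c1,p1,c2,p2):
    o1,d1=ray(c1,*p1);o2,d2=ray(c2,*p2);s=np.linalg.lstsq(np.c_[d1,-d2],o2-o1,rcond=None)[0]
    a=o1+s[0]*d1;b=o2+s[1]*d2;return (a+b)/2,np.linalg.norm(a-b)
def blob(m):
    n,l,s,ce=cv2.connectedComponentsWithStats(m.astype(np.uint8));return [(s[i,4],ce[i],l==i) for i in np.argsort(-s[1:,4])[:5]+1]
def red(im):
    a=im.astype(int);return (a[...,0]>120)&(a[...,1]<60)&(a[...,2]<70)
def blue(im):
    a=im.astype(int);return (a[...,2]>110)&(a[...,0]<60)&(a[...,1]<110)
E
python3 - <<'E'
from h import *
I={};C={}
for n in ['top','side']:
    I[n]=cv2.cvtColor(cv2.imread(f'pics/{n}0.png'),cv2.COLOR_BGR2RGB);C[n]=load(n+'0')
    r=blob(red(I[n]));b=blob(blue(I[n]));print(n,[(x[0],x[1].round(1)) for x in r[:2]+b[:2]])
ct,cs=C['top'],C['side']
for x in [(a,b) for a in [r for r in blob(red(I['top']))[:1]] for b in blob(red(I['side']))[:1]]: print('pump',tri(ct,x[0][1],cs,x[1][1]))
print('board corner tri',tri(ct,(262,198),cs,(268,218)))
print('stop outer',tri(ct,(241,241),cs,(293,258)))
for p in [(251,136),(340,121),(353,183),(262,198)]: print('board',atz(ct,*p,20).round())
for p in [(241,241),(316,227),(237,192)]: print('stop',atz(ct,*p,14).round())
print('long_end in', atz(ct,315,214,14).round(),'wrist',calibration('wrist'))
E
```

```text
top [(np.int32(63), array([273.9, 226. ])), (np.int32(6230), array([ 59.3, 376. ])), (np.int32(3603), array([304. , 164.4]))]
side [(np.int32(51), array([300.3, 221.9])), (np.int32(2499), array([266.2, 182.2]))]
pump (array([464.61153504,  15.97061289,  38.24042113]), np.float64(0.5503819442914262))
board corner tri (array([554.78437642,  54.68586511,  25.52476699]), np.float64(1.8577211042769506))
stop outer (array([416.62502071, 119.21184105,  14.9795746 ]), np.float64(2.193175961983854))
board [755.  91.  20.]
board [ 807. -196.   20.]
board [ 605. -237.   20.]
board [555.  54.  20.]
stop [418. 120.  14.]
stop [ 463. -119.   14.]
stop [574. 135.  14.]
long_end in [ 505. -115.   14.] wrist {'camera_matrix': array([[305.98777369,   0.        , 280.63666329],
       [  0.        , 305.98777369, 212.42318778],
       [  0.        ,   0.        ,   1.        ]]), 'origin': array([ 353.3094286 , -548.45227055,  373.13441374]), 'attitude': array([-0.27037932,  0.00290973, -1.10263444])}
```

{"name": "apply_moves", "arguments": {
  "increments": [
    {"tx":0.01,"ty":0.04,"rz":-0.3},
    {"tx":0.025,"ty":0.09,"rz":-0.6},
    {"tx":0.04,"ty":0.14,"rz":-0.9},
    {"tx":0.055,"ty":0.19,"rz":-1.2},
    {"tx":0.07,"ty":0.24,"rz":-1.5},
    {"tx":0.085,"ty":0.29,"rz":-1.8},
    {"tx":0.1,"ty":0.34,"rz":-2.1},
    {"tx":0.115,"ty":0.39,"rz":-2.4},
    {"tx":0.13,"ty":0.44,"rz":-2.7},
    {"tx":0.145,"ty":0.49,"rz":-3.0},
    {"tx":0.16,"ty":0.54,"rz":-3.2},
    {"tx":0.172,"ty":0.585,"rz":-3.3}
  ]
}}

```text
$.increments[0]: bad value
```

{"name": "apply_moves", "arguments": {
  "increments": [
    {"tx":0.0},
    {"ty":0.01},
    {"ty":0.01},
    {"ty":0.01}
  ]
}}

```text
$.increments[0]: bad value
```

```bash
python3 - <<'E'
from h import *
s=read_state();print(s['clock'],s['eef_pos'],s['tool_rot'],s['force'],np.abs(s['qd']).max())
im,c=snap('wrist','w0');print(c['origin'],c['attitude'])
print('pump red',[(x[0],x[1].round(1)) for x in blob(red(im))[:2]])
E
```

```text
0.1 [ 292.89730077 -579.66749721  230.5120928 ] [-3.13996394e+00  3.51015181e-06  4.67853922e-01] [-0.92971214  0.14539607  0.70514261] 0.0017321552286144097
[ 353.3094286  -548.45227055  373.13441374] [-0.27037932  0.00290973 -1.10263444]
pump red []
```

View pics/w0.png

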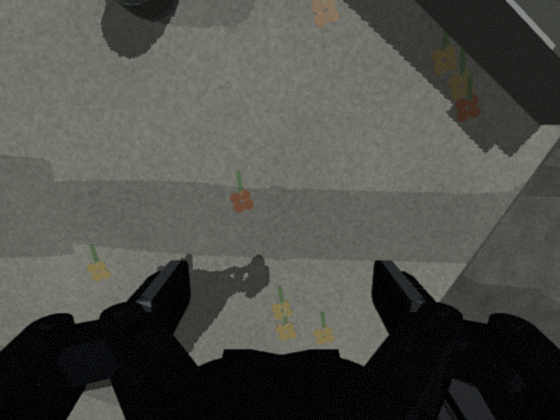

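The moves were refused: each row apparently needs all of its fields. The picture only shows empty table by the start pose (no pixels of use). I'll resend the moves in full.

{"name": "apply_moves", "arguments": {
  "increments": [
    {"tx":0.01,"ty":0.04,"tz":0,"rx":0,"ry":0,"rz":-0.3,"claw":0.085},
    {"tx":0.025,"ty":0.09,"tz":0,"rx":0,"ry":0,"rz":-0.6,"claw":0.085},
    {"tx":0.04,"ty":0.135,"tz":0,"rx":0,"ry":0,"rz":-0.9,"claw":0.085},
    {"tx":0.055,"ty":0.18,"tz":0,"rx":0,"ry":0,"rz":-1.2,"claw":0.085},
    {"tx":0.07,"ty":0.225,"tz":0,"rx":0,"ry":0,"rz":-1.5,"claw":0.085},
    {"tx":0.085,"ty":0.27,"tz":0,"rx":0,"ry":0,"rz":-1.8,"claw":0.085},
    {"tx":0.1,"ty":0.315,"tz":0,"rx":0,"ry":0,"rz":-2.1,"claw":0.085},
    {"tx":0.115,"ty":0.36,"tz":0,"rx":0,"ry":0,"rz":-2.4,"claw":0.085},
    {"tx":0.13,"ty":0.405,"tz":0,"rx":0,"ry":0,"rz":-2.7,"claw":0.085},
    {"tx":0.145,"ty":0.45,"tz":0,"rx":0,"ry":0,"rz":-3.0,"claw":0.085},
    {"tx":0.16,"ty":0.495,"tz":0,"rx":0,"ry":0,"rz":-3.2,"claw":0.085},
    {"tx":0.172,"ty":0.54,"tz":0,"rx":0,"ry":0,"rz":-3.3,"claw":0.085}
  ]
}}

```text
clock: 1.35
eef_pos: [465.7, -38.2, 231.4]
tool_rot: [3.141, -0.001, 0.179]
force: [0.7, 0.0, -0.1]
width: 85.3
```

{"name": "apply_moves", "arguments": {
  "increments": [
    {"tx":0,"ty":0.025,"tz":0,"rx":0,"ry":0,"rz":0,"claw":0.085},
    {"tx":0,"ty":0.05,"tz":0,"rx":0,"ry":0,"rz":0,"claw":0.085},
    {"tx":0,"ty":0.055,"tz":0,"rx":0,"ry":0,"rz":0,"claw":0.085},
    {"tx":0,"ty":0.055,"tz":0,"rx":0,"ry":0,"rz":0,"claw":0.085},
    {"tx":0,"ty":0.055,"tz":0,"rx":0,"ry":0,"rz":0,"claw":0.085}
  ]
}}

```text
clock: 1.85
eef_pos: [465.1, 13.4, 231.3]
tool_rot: [3.141, 0.0, 0.178]
force: [1.0, -1.1, 0.5]
width: 85.1
```

```bash
python3 - <<'E'
from h import *
s=read_state();print(s['clock'],s['eef_pos'],s['tool_rot'],s['force'],np.abs(s['qd']).max())
im,c=snap('wrist','w1');print(c['origin'],c['attitude'])
print('pump red',[(x[0],x[1].round(1),atz(c,*x[1],41).round(1)) for x in blob(red(im))[:2]])
E
```

```text
1.85 [465.0652346   13.42044632 231.30214615] [3.14076302e+00 1.78961171e-04 1.78219238e-01] [ 0.97611808 -1.14710827  0.49525628] 0.012335918174995754
[531.59643179  26.4014737  373.9145902 ] [-2.70998869e-01  5.49651481e-04 -1.39223810e+00]
pump red [(np.int32(53), array([279.1, 181.7]), array([474.7,  18.1,  41. ])), (np.int32(7), array([268., 190.]), array([463.4,  28.5,  41. ]))]
```

View pics/w1.png

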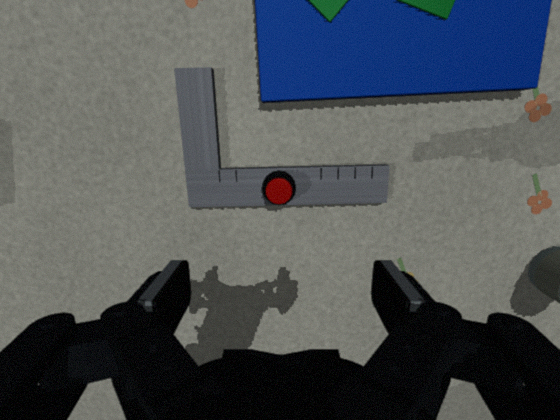

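The wrist view shows the pump's red head at about (279,187). The stop's inner corner is at about (219,168), its long inner edge runs to (388,165) and its short inner edge to (213,68). The board corner is at about (263,101), with its near edge running to (537,89).

```bash
python3 - <<'E'
from h import *
im=cv2.cvtColor(cv2.imread('pics/w1.png'),cv2.COLOR_BGR2RGB);c=load('w1');a=im.astype(int)
m=(a[...,0]>60)&(a[...,0]>2.2*a[...,1])&(a[...,0]>2.2*a[...,2]);m[230:]=0
b=blob(m)[0];p=cv2.minEnclosingCircle(np.argwhere(b[2])[:,::-1].astype(np.float32));print('red',b[0],b[1],p,atz(c,*p[0],42),'r mm',np.linalg.norm(atz(c,p[0][0]+p[1],p[0][1],42)-atz(c,*p[0],42)))
ct=load('top0');print(tri(c,p[0],ct,(274.3,226.2)))
# profiles
g=a.sum(2)/3
for u in (240,350): print('long u',u,g[158:174,u-4:u+4].mean(1).round(),'from row158')
for v in (100,150): print('short v',v,g[v-4:v+4,206:226].mean(0).round(),'from col206')
B=a[...,2]-a[...,0]
for u in (320,480): print('board u',u,B[84:108,u-3:u+3].mean(1).round(),'row84')
for v in (30,80): print('board v',v,B[v-4:v+4,248:268].mean(0).round(),'col248')
print('long outer',g[200:214,340:350].mean(1).round())
E
```

```text
red 544 [278.45588235 190.47977941] ((278.43353271484375, 190.46243286132812), 13.210164070129395) [465.13958905  17.06383614  42.        ] r mm 14.581272459692284
(array([464.21142415,  15.83676143,  37.03972018]), np.float64(2.1786661803720495))
long u 240 [124. 126. 127. 127. 128. 127. 127. 128. 114.  75.  55.  82.  86.  84.
  84.  84.] from row158
long u 350 [114. 116. 114. 116. 113. 101.  91.  57.  67.  89.  91.  89.  89.  88.
  89.  89.] from row158
short v 100 [ 92.  92.  95.  97.  96.  96.  92.  66.  33.  42.  92. 109. 110. 112.
 110. 109. 107. 105. 105. 111.] from col206
short v 150 [ 97.  98.  94.  93.  90.  90.  92.  94.  92.  91.  87.  58.  30.  50.
  98. 108. 107. 105. 109. 109.] from col206
board u 320 [111. 111. 110. 111. 112. 109. 112. 110. 109. 111. 112. 111. 111.  95.
  63.  20.   4.  -4.  -3.  -5.  -3.  -4.  -5.  -5.] row84
board u 480 [107. 107. 108. 108. 108.  98.  64.  26.   4.  -4.  -5.  -4.  -4.  -3.
  -6.  -6.  -6.  -6.  -7.  -9.  -7.  -8.  -7.  -7.] row84
board v 30 [ -8.  -8.  -8.  -8.  -8.  -7.  -8.  -4.  34.  88. 112. 114. 112. 114.
 112. 112. 112. 114. 112. 110.] col248
board v 80 [ -6.  -7.  -7.  -8.  -8.  -8.  -7.  -8.  -6.  -8.  -5.  30.  88. 110.
 112. 113. 111. 112. 112. 112.] col248
long outer [ 88.  88.  83.  77.  63.  71. 100. 121. 123. 120. 119. 121. 121. 122.]
```

```bash
cat >> h.py <<'E'
def pose(c,xe,ye,z):
    """xe: two px on the y-directed edge (left->right), ye: two px on the x-directed edge; returns corner & yaws at height z"""
    P=[atz(c,*p,z)[:2] for p in xe];Q=[atz(c,*p,z)[:2] for p in ye]
    d=P[1]-P[0];e=Q[0]-Q[1];s=np.linalg.solve(np.c_[d,-e],Q[0]-P[0]);k=P[0]+s[0]*d
    return k,np.arctan2(d[0],-d[1]),np.arctan2(e[1],e[0])
E
python3 - <<'E'
from h import *
c=load('w1')
S=pose(c,[(240,168.7),(350,166.2)],[(213.2,100),(217.2,150)],14);Bd=pose(c,[(320,97.8),(480,89.9)],[(256.5,30),(259.7,80)],20)
S0=pose(c,[(240,166.3),(350,163.5)],[(215.4,100),(219.3,150)],0)
print(S,S0,Bd);y=S[1];R=np.array([[np.cos(y),-np.sin(y)],[np.sin(y),np.cos(y)]])
print('pump from stop',S[0]+R@[-22.5,-70]);print('delta',Bd[0]-S[0],'stop frame',R.T@(Bd[0]-S[0]))
yb=Bd[1];Rb=np.array([[np.cos(yb),-np.sin(yb)],[np.sin(yb),np.cos(yb)]]);print('goal pump',Bd[0]+Rb@[-22.5,-70])
E
```

```text
(array([472.11172517,  89.76430663]), np.float64(0.2012931624117906), np.float64(0.20450685768461743)) (array([473.09221882,  90.34248352]), np.float64(0.20395193626534897), np.float64(0.20430783151125306)) (array([555.35617868,  52.60731909]), np.float64(0.22496866888331074), np.float64(0.22927849260150115))
pump from stop [464.06158459  16.67911499]
delta [ 83.24445351 -37.15698754] stop frame [ 74.13461211 -53.05035391]
goal pump [549.03846145 -20.64796365]
```

{"name": "apply_moves", "arguments": {
  "increments": [
    {"tx":0,"ty":0.003,"tz":-0.04,"rx":0,"ry":0,"rz":0.3,"claw":0.085},
    {"tx":0,"ty":0.003,"tz":-0.085,"rx":0,"ry":0,"rz":0.3,"claw":0.085},
    {"tx":0,"ty":0.003,"tz":-0.13,"rx":0,"ry":0,"rz":0.3,"claw":0.085},
    {"tx":0,"ty":0.003,"tz":-0.17,"rx":0,"ry":0,"rz":0.3,"claw":0.085},
    {"tx":0,"ty":0.003,"tz":-0.195,"rx":0,"ry":0,"rz":0.3,"claw":0.085},
    {"tx":0,"ty":0.003,"tz":-0.207,"rx":0,"ry":0,"rz":0.3,"claw":0.085},
    {"tx":0,"ty":0.003,"tz":-0.21,"rx":0,"ry":0,"rz":0.3,"claw":0.085},
    {"tx":0,"ty":0.003,"tz":-0.21,"rx":0,"ry":0,"rz":0.3,"claw":0.085}
  ]
}}

```text
clock: 2.7
eef_pos: [464.8, 16.2, 20.4]
tool_rot: [-3.141, 0.002, 0.204]
force: [-0.1, -0.0, 0.2]
width: 84.7
```

{"name": "apply_moves", "arguments": {
  "increments": [
    {"tx":0,"ty":0,"tz":0,"rx":0,"ry":0,"rz":0,"claw":0.05},
    {"tx":0,"ty":0,"tz":0,"rx":0,"ry":0,"rz":0,"claw":0.05},
    {"tx":0,"ty":0,"tz":0,"rx":0,"ry":0,"rz":0,"claw":0.05},
    {"tx":0,"ty":0,"tz":0,"rx":0,"ry":0,"rz":0,"claw":0.05},
    {"tx":0,"ty":0,"tz":0,"rx":0,"ry":0,"rz":0,"claw":0.05}
  ]
}}

```text
clock: 3.2
eef_pos: [465.3, 17.9, 21.6]
tool_rot: [3.141, -0.001, 0.206]
force: [0.3, 0.3, -0.0]
width: 49.8
```

```bash
python3 - <<'E'
from h import *
s=read_state();print(s['clock'],s['eef_pos'],s['tool_rot'],s['force'],s['width'])
im,c=snap('wrist','w2');im2,c2=snap('side','s2')
o=np.zeros((420,560+240,3),np.uint8);o[:,:560]=im;o[:360,560:]=cv2.resize(im2[170:290,250:330],(240,360));cv2.imwrite('pics/v2.png',o[...,::-1])
E
```

```text
3.2 [465.32655568  17.93972892  21.60043159] [ 3.14133458e+00 -5.90333633e-04  2.06277896e-01] [ 0.33282975  0.28430992 -0.04635613] 49.83797682128349
```

View pics/v2.png

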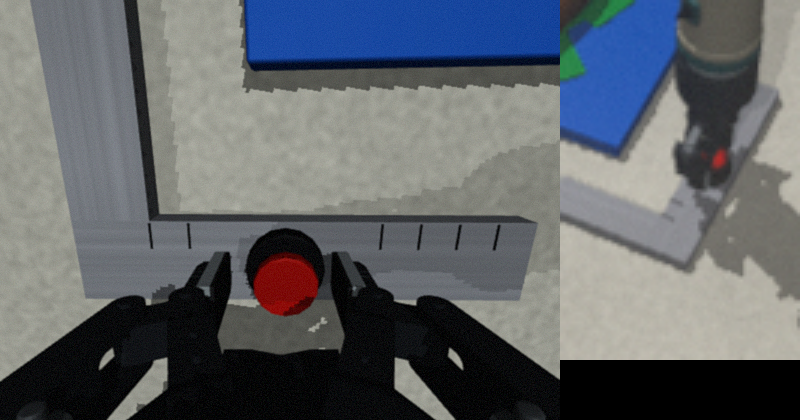

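The fingers straddle the pump housing: red head at (286,285), tips at columns 217 and 345. The board corner is at (248,66). I'll lower a little further and close.

{"name": "apply_moves", "arguments": {
  "increments": [
    {"tx":0,"ty":0,"tz":-0.003,"rx":0,"ry":0,"rz":0,"claw":0.05},
    {"tx":0,"ty":0,"tz":-0.006,"rx":0,"ry":0,"rz":0,"claw":0.05},
    {"tx":0,"ty":0,"tz":-0.006,"rx":0,"ry":0,"rz":0,"claw":0.05}
  ]
}}

```text
clock: 3.6
eef_pos: [464.9, 17.8, 15.1]
tool_rot: [-3.141, 0.001, 0.206]
force: [0.3, -0.5, -1.0]
width: 50.3
```

{"name": "apply_moves", "arguments": {
  "increments": [
    {"tx":0,"ty":0,"tz":0,"rx":0,"ry":0,"rz":0,"claw":0.03},
    {"tx":0,"ty":0,"tz":0,"rx":0,"ry":0,"rz":0,"claw":0.03},
    {"tx":0,"ty":0,"tz":0,"rx":0,"ry":0,"rz":0,"claw":0.03},
    {"tx":0,"ty":0,"tz":0,"rx":0,"ry":0,"rz":0,"claw":0.03}
  ]
}}

```text
clock: 4.0
eef_pos: [465.1, 17.5, 15.8]
tool_rot: [3.141, -0.0, 0.206]
force: [-1.4, -1.6, 5.4]
width: 37.2
```

{"name": "apply_moves", "arguments": {
  "increments": [
    {"tx":0,"ty":0,"tz":0,"rx":0,"ry":0,"rz":0,"claw":0.03},
    {"tx":0,"ty":0,"tz":0,"rx":0,"ry":0,"rz":0,"claw":0.03}
  ]
}}

```text
clock: 4.2
eef_pos: [465.0, 17.4, 15.8]
tool_rot: [3.141, 0.0, 0.206]
force: [-0.5, -0.6, 4.8]
width: 37.4
```

```bash
python3 - <<'E'
from h import *
s=read_state();print(s['clock'],s['eef_pos'],s['tool_rot'],s['force'],s['width'])
im,c=snap('wrist','w3');cv2.imwrite('pics/v3.png',cv2.resize(im[180:360,160:420],None,fx=3,fy=3,interpolation=cv2.INTER_CUBIC)[...,::-1])
E
```

```text
4.2 [465.04781363  17.44436964  15.82891929] [3.14078412e+00 4.71323545e-05 2.05650160e-01] [-0.48432592 -0.61612293  4.84138378] 37.44952281280463
```

View pics/v3.png

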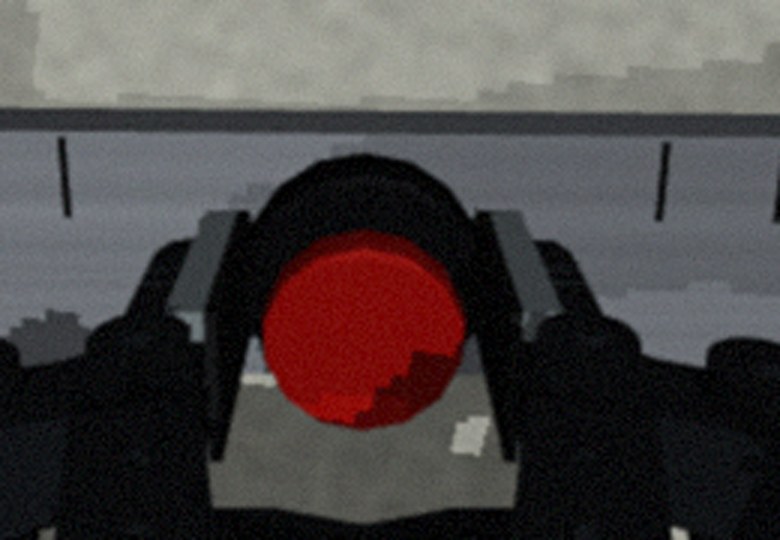

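The grip sits squarely on the housing. Now slide to about 12 mm short on both axes.

{"name": "apply_moves", "arguments": {
  "increments": [
    {"tx":0.004,"ty":-0.0015,"tz":0,"rx":0,"ry":0,"rz":0,"claw":0.03},
    {"tx":0.011,"ty":-0.0045,"tz":0,"rx":0,"ry":0,"rz":0,"claw":0.03},
    {"tx":0.019,"ty":-0.0075,"tz":0,"rx":0,"ry":0,"rz":0.05,"claw":0.03},
    {"tx":0.027,"ty":-0.011,"tz":0,"rx":0,"ry":0,"rz":0.1,"claw":0.03},
    {"tx":0.035,"ty":-0.014,"tz":0,"rx":0,"ry":0,"rz":0.15,"claw":0.03},
    {"tx":0.043,"ty":-0.0175,"tz":0,"rx":0,"ry":0,"rz":0.2,"claw":0.03},
    {"tx":0.051,"ty":-0.0205,"tz":0,"rx":0,"ry":0,"rz":0.25,"claw":0.03},
    {"tx":0.058,"ty":-0.0235,"tz":0,"rx":0,"ry":0,"rz":0.27,"claw":0.03},
    {"tx":0.064,"ty":-0.026,"tz":0,"rx":0,"ry":0,"rz":0.27,"claw":0.03},
    {"tx":0.068,"ty":-0.0275,"tz":0,"rx":0,"ry":0,"rz":0.27,"claw":0.03},
    {"tx":0.069,"ty":-0.028,"tz":0,"rx":0,"ry":0,"rz":0.27,"claw":0.03},
    {"tx":0.069,"ty":-0.028,"tz":0,"rx":0,"ry":0,"rz":0.27,"claw":0.03}
  ]
}}

```text
clock: 5.45
eef_pos: [531.5, -9.2, 15.8]
tool_rot: [-3.141, 0.004, 0.231]
force: [-5.7, 1.5, 10.4]
width: 37.0
```

```bash
python3 - <<'E'
from h import *
s=read_state();print(s['clock'],s['eef_pos'],s['tool_rot'],s['force'],s['width'])
im,c=snap('wrist','w4')
for _ in range(1): snap('top','t4')
E
```

```text
5.45 [531.45915942  -9.17773747  15.83032242] [-3.14050952  0.00437988  0.2313755 ] [-5.72273814  1.52401765 10.43901994] 37.037949088630995
```

View pics/w4.png

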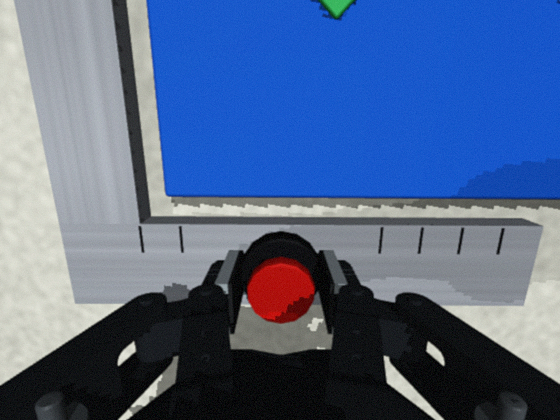

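The stop followed cleanly. Its inner corner is at about (143,220) and the board corner at about (166,195), so a gap remains on both sides. I'll measure it with line fits.

```bash
cat >> h.py <<'E'
def cross(prof,thr,up,pick):
    """sub-pixel thr crossings; up=rising"""
    s=prof-thr; i=np.where((s[:-1]<0)&(s[1:]>=0) if up else (s[:-1]>=0)&(s[1:]<0))[0]
    if len(i)==0: return np.nan
    i=i[pick]; return i+s[i]/(s[i]-s[i+1])
def fit(t,v):
    t=np.array(t,float);v=np.array(v);k=~np.isnan(v);t,v=t[k],v[k]
    for _ in range(4):
        p=np.polyfit(t,v,1);r=np.abs(v-np.polyval(p,t));k=r<max(.4,2*np.median(r));t,v=t[k],v[k]
    return p,len(t),r[k].std()
def measure(f,us,vs,rows,cols,usb,vsb,rowsb,colsb):
    im=cv2.cvtColor(cv2.imread('pics/'+f+'.png'),cv2.COLOR_BGR2RGB).astype(float);c=load(f);g=im.mean(2);B=im[...,2]-im[...,0]
    R=[]
    for X,z,U,V,ro,co,up in ((g,14,us,vs,rows,cols,None),(B,20,usb,vsb,rowsb,colsb,0)):
        th=75. if z==14 else 75.
        a=[ro[0]+cross(X[ro[0]:ro[1],u-1:u+2].mean(1),th,z==14,-1 if z==14 else 0) for u in range(*U,3)]
        b=[co[0]+cross(X[v-1:v+2,co[0]:co[1]].mean(0),th,z!=14,0) for v in range(*V,3)]
        p,n,r=fit(range(*U,3),a);q,m,rr=fit(range(*V,3),b)
        print(z,'edges',p,n,round(r,2),q,m,round(rr,2))
        R.append(pose(c,[(u,np.polyval(p,u)) for u in U],[(np.polyval(q,v),v) for v in V],z))
    S,D=R;y=D[1];M=np.array([[np.cos(y),-np.sin(y)],[np.sin(y),np.cos(y)]])
    print('stop',S,'board',D);print('gap in board frame',M.T@(D[0]-S[0]),'yaw diff',D[1]-S[1],D[2]-S[2]);return R
E
python3 - <<'E'
from h import *
im=cv2.imread('pics/w4.png').astype(float);g=im.mean(2);print(g[208:236,350].round(),g[208:236,170].round(),g[60,110:140].round(),g[180,125:155].round())
B=im[...,0]-im[...,2];print(B[188:206,300].round(),B[60,145:160].round())
measure('w4',(165,515),(20,200),(212,234),(105,150),(190,430),(20,180),(180,215),(140,180))
E
```

```text
[188. 189. 183. 187. 187. 187. 183. 183. 173. 121.  84.  77.  80.  81.
  79.  82.  90. 125. 143. 146. 141. 141. 136. 142. 139. 138. 136. 139.] [198. 196. 190. 193. 192. 193. 196. 182. 118.  75.  77.  73.  75.  77.
  72.  91. 139. 156. 158. 158. 160. 157. 159. 161. 157. 162. 169. 161.] [168. 167. 166. 161. 166. 158. 160. 173. 155.  94.  55.  51.  50.  54.
  47.  49.  52.  53.  43.  54.  47.  45.  69. 133. 174. 189. 185. 181.
 182. 184.] [171. 167. 169. 165. 169. 169. 169. 165. 166. 104.  48.  42.  55.  45.
  43.  52.  54.  46.  52.  49.  44.  84. 163. 189. 184. 185. 187. 189.
 186. 184.]
[177. 183. 180. 182. 179. 178. 178. 163. 129.  58.  -6. -10.  -4.  -3.
  -6.  -7.  -3.  -7.] [-10.  -8. -11. -12. -12. -15.  -5.  66. 150. 181. 183. 175. 182. 176.
 177.]
14 edges [-9.64517662e-03  2.23982906e+02] 27 0.1 [  0.12695641 111.72694561] 60 0.03
20 edges [6.82263246e-03 1.94735051e+02] 80 0.03 [9.81469406e-02 1.46080802e+02] 54 0.04
stop (array([537.0970265 ,  64.73314862]), np.float64(0.24262685240750162), np.float64(0.22797229630355023)) board (array([555.34558923,  52.33601778]), np.float64(0.22532610969653366), np.float64(0.2253011329515343))
gap in board frame [ 15.01744321 -16.16091873] yaw diff -0.01730074271096796 -0.0026711633520159206
```

```bash
sed -i 's/th=75. if z==14 else 75./th=110. if z==14 else 90./' h.py; python3 - <<'E'
from h import *
measure('w4',(190,515),(20,200),(212,234),(105,150),(190,430),(20,180),(180,215),(140,180))
E
```

```text
14 edges [6.14319185e-03 2.22310392e+02] 108 0.05 [  0.12709493 111.03882708] 60 0.02
20 edges [6.84008809e-03 1.94528535e+02] 80 0.03 [9.81077769e-02 1.46271840e+02] 54 0.04
stop (array([536.75177493,  64.98744587]), np.float64(0.22609506831941564), np.float64(0.22752048639886646)) board (array([555.45857016,  52.27482046]), np.float64(0.22530783911118993), np.float64(0.2254257213294054))
gap in board frame [ 15.39390582 -16.570537  ] yaw diff -0.0007872292082257148 -0.002094765069461074
```

Board and stop yaw agree within 2 mrad, the board hasn't moved, and the gaps are 15.4 and 16.6 mm. I'll close to about 2 mm.

{"name": "apply_moves", "arguments": {
  "increments": [
    {"tx":0.002,"ty":-0.0013,"tz":0.0004,"rx":0,"ry":0,"rz":0,"claw":0.03},
    {"tx":0.004,"ty":-0.0027,"tz":0.0004,"rx":0,"ry":0,"rz":0,"claw":0.03},
    {"tx":0.006,"ty":-0.004,"tz":0.0004,"rx":0,"ry":0,"rz":0,"claw":0.03},
    {"tx":0.008,"ty":-0.0054,"tz":0.0004,"rx":0,"ry":0,"rz":0,"claw":0.03},
    {"tx":0.01,"ty":-0.0068,"tz":0.0004,"rx":0,"ry":0,"rz":0,"claw":0.03},
    {"tx":0.012,"ty":-0.0081,"tz":0.0004,"rx":0,"ry":0,"rz":0,"claw":0.03},
    {"tx":0.014,"ty":-0.0095,"tz":0.0004,"rx":0,"ry":0,"rz":0,"claw":0.03},
    {"tx":0.0155,"ty":-0.0105,"tz":0.0004,"rx":0,"ry":0,"rz":0,"claw":0.03},
    {"tx":0.0155,"ty":-0.0105,"tz":0.0004,"rx":0,"ry":0,"rz":0,"claw":0.03},
    {"tx":0.0155,"ty":-0.0105,"tz":0.0004,"rx":0,"ry":0,"rz":0,"claw":0.03}
  ]
}}

```text
clock: 6.55
eef_pos: [548.9, -20.0, 15.9]
tool_rot: [-3.141, 0.001, 0.23]
force: [-3.3, 2.5, 6.3]
width: 37.4
```

```bash
python3 - <<'E'
from h import *
s=read_state();print(s['clock'],s['eef_pos'],s['tool_rot'],s['force'],s['width'])
im,c=snap('wrist','w5')
print(im[200:236,350].tolist());print(im[100,110:160].tolist())
E
```

```text
6.55 [548.91075426 -19.95194933  15.87689273] [-3.14068689e+00  1.15068717e-03  2.30317646e-01] [-3.34497842  2.54292581  6.33605017] 37.36133339306709
[[22, 89, 210], [28, 95, 211], [28, 98, 215], [27, 96, 212], [26, 96, 211], [27, 95, 214], [22, 92, 212], [27, 95, 211], [23, 92, 211], [25, 94, 211], [23, 93, 209], [29, 95, 211], [25, 94, 210], [27, 92, 212], [28, 101, 213], [23, 94, 209], [26, 94, 209], [28, 93, 214], [23, 90, 208], [29, 95, 214], [23, 93, 208], [21, 92, 208], [24, 88, 206], [22, 78, 187], [19, 76, 184], [13, 65, 163], [14, 54, 131], [32, 53, 89], [92, 93, 96], [141, 146, 151], [144, 149, 153], [140, 146, 152], [138, 143, 153], [143, 147, 156], [140, 145, 152], [135, 144, 153]]
[[169, 174, 184], [174, 178, 184], [175, 178, 186], [172, 177, 184], [174, 182, 187], [170, 178, 187], [173, 180, 189], [172, 176, 182], [171, 177, 186], [172, 177, 184], [169, 175, 180], [164, 173, 184], [109, 136, 177], [49, 90, 181], [22, 82, 198], [28, 93, 213], [21, 88, 210], [30, 96, 216], [24, 90, 211], [26, 93, 212], [23, 92, 212], [25, 91, 212], [34, 100, 216], [31, 99, 216], [20, 91, 213], [30, 94, 214], [32, 92, 214], [23, 93, 213], [21, 88, 210], [32, 97, 214], [21, 87, 208], [23, 90, 214], [28, 96, 215], [26, 94, 213], [26, 94, 214], [24, 91, 211], [26, 92, 211], [25, 93, 214], [19, 93, 212], [29, 96, 216], [21, 87, 208], [31, 94, 215], [14, 85, 208], [30, 93, 212], [30, 96, 214], [23, 93, 212], [28, 94, 213], [25, 90, 208], [25, 94, 213], [33, 95, 215]]
```

View pics/w5.png

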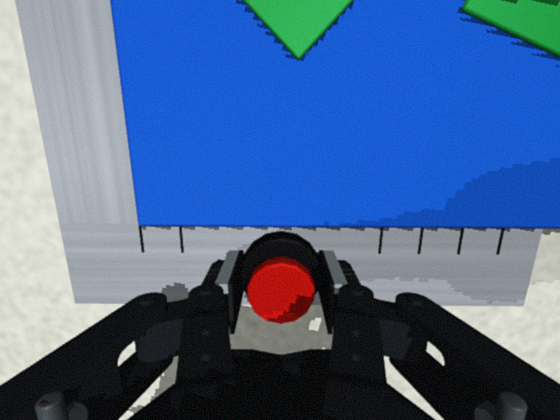

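Both legs are now within about 2 mm of the board's edges (board corner near (139,225)). I'll check whether the board moved and what gap remains.

```bash
cat > chk.py <<'E'
from h import *
def check(f):
    im=cv2.cvtColor(cv2.imread('pics/'+f+'.png'),cv2.COLOR_BGR2RGB).astype(float);c=load(f);B=im[...,2]-im[...,0];R=im[...,0]
    U,V=(190,520),(20,200)
    us=[u for u in range(*U,3) if not 240<u<330]
    b=[215+cross(B[215:240,u-1:u+2].mean(1),90,False,0) for u in us]
    s=[215+cross(R[215:245,u-1:u+2].mean(1),75,True,0) for u in us]
    l=[100+cross(B[v-1:v+2,100:160].mean(0),90,True,0) for v in range(*V,3)]
    pb,ps,ql=fit(us,b),fit(us,s),fit(range(*V,3),l);print(pb,ps,ql)
    L=[(np.polyval(ql[0],v),v) for v in V]
    D=pose(c,[(u,np.polyval(pb[0],u)) for u in U],L,20);S=pose(c,[(u,np.polyval(ps[0],u)) for u in U],L,14)
    n=np.array([np.cos(D[1]),np.sin(D[1])])
    P=[atz(c,u,np.polyval(ps[0],u),14)[:2] for u in (200,510)]
    print('board',D,'stop long yaw',S[1],'gap x',[(D[0]-p)@n for p in P]);return D
E
python3 - <<'E'
from chk import *
D=check('w5')
T4=np.array([531.459,-9.178]);T5=np.array([548.911,-19.952]);k=np.array([536.75,64.99])-T4
a=.2303-.2314;k=np.array([[np.cos(a),-np.sin(a)],[np.sin(a),np.cos(a)]])@k+T5
y=.2253;M=np.array([[np.cos(y),-np.sin(y)],[np.sin(y),np.cos(y)]]);print('stop by TCP',k,'gap',M.T@(D[0]-k))
E
```

```text
(array([4.72818589e-03, 2.24844216e+02]), 80, np.float64(0.06523871047658997)) (array([8.97587972e-03, 2.24526409e+02]), 49, np.float64(0.19331349382712293)) (array([  0.12571123, 109.86423322]), 60, np.float64(0.025717057366820263))
board (array([555.46870404,  52.2773874 ]), np.float64(0.22642328682406837), np.float64(0.22533757254187065)) stop long yaw 0.22195751101002395 gap x [np.float64(2.2441228811191154), np.float64(2.931809161323429)]
stop by TCP [554.28358158  54.21013503] gap [ 0.72339753 -2.14865648]
```

{"name": "apply_moves", "arguments": {
  "increments": [
    {"tx":0.0003,"ty":-0.0006,"tz":0.0002,"rx":0,"ry":0,"rz":0,"claw":0.03},
    {"tx":0.0006,"ty":-0.0012,"tz":0.0002,"rx":0,"ry":0,"rz":0,"claw":0.03},
    {"tx":0.0009,"ty":-0.0018,"tz":0.0002,"rx":0,"ry":0,"rz":0,"claw":0.03},
    {"tx":0.0009,"ty":-0.0018,"tz":0.0002,"rx":0,"ry":0,"rz":0,"claw":0.03},
    {"tx":0.0009,"ty":-0.0018,"tz":0.0002,"rx":0,"ry":0,"rz":0,"claw":0.03}
  ]
}}

```text
clock: 7.1
eef_pos: [549.0, -20.1, 15.9]
tool_rot: [-3.139, 0.002, 0.231]
force: [-5.3, 5.6, 6.2]
width: 37.4
```

{"name": "apply_moves", "arguments": {
  "increments": [
    {"tx":0.0002,"ty":-0.0005,"tz":0,"rx":0,"ry":0,"rz":0,"claw":0.03},
    {"tx":0.0003,"ty":-0.001,"tz":0,"rx":0,"ry":0,"rz":0,"claw":0.03},
    {"tx":0.0003,"ty":-0.001,"tz":0,"rx":0,"ry":0,"rz":0,"claw":0.03}
  ]
}}

```text
clock: 7.4
eef_pos: [549.2, -20.9, 15.9]
tool_rot: [-3.138, 0.002, 0.232]
force: [-5.8, 6.1, 5.9]
width: 36.9
```

```bash
python3 - <<'E'
from chk import *
s=read_state();print(s['clock'],s['eef_pos'],s['tool_rot'],s['force'],s['width'])
snap('wrist','w6');check('w6')
E
```

```text
7.4 [549.17363447 -20.86060374  15.89335705] [-3.13842435e+00  2.15709792e-03  2.31641410e-01] [-5.81874586  6.10808733  5.8542178 ] 36.89198318282389
(array([6.86708553e-03, 2.24315478e+02]), 80, np.float64(0.08287753721476035)) (array([8.89421239e-03, 2.24529466e+02]), 55, np.float64(0.19151887302148718)) (array([  0.12658333, 107.8738984 ]), 60, np.float64(0.023276816563542666))
board (array([555.48639734,  52.27306385]), np.float64(0.2262452355306352), np.float64(0.22539585064485992)) stop long yaw 0.22411938648036775 gap x [np.float64(2.2988232105472695), np.float64(2.6257502132147494)]
```

{"name": "apply_moves", "arguments": {
  "increments": [
    {"tx":0.0,"ty":-0.0,"tz":0.0006,"rx":0,"ry":0,"rz":0,"claw":0.03},
    {"tx":0.0001,"ty":-0.0005,"tz":0.0006,"rx":0,"ry":0,"rz":0,"claw":0.03},
    {"tx":0.0001,"ty":-0.0005,"tz":0.0006,"rx":0,"ry":0,"rz":0,"claw":0.03}
  ]
}}

```text
clock: 7.75
eef_pos: [549.2, -21.2, 15.9]
tool_rot: [-3.138, 0.002, 0.232]
force: [-3.5, 6.0, 0.3]
width: 37.0
```

{"name": "apply_moves", "arguments": {
  "increments": [
    {"tx":0.0002,"ty":-0.0005,"tz":0,"rx":0,"ry":0,"rz":0,"claw":0.03},
    {"tx":0.0003,"ty":-0.001,"tz":0,"rx":0,"ry":0,"rz":0,"claw":0.03},
    {"tx":0.0003,"ty":-0.001,"tz":0,"rx":0,"ry":0,"rz":0,"claw":0.03}
  ]
}}

```text
clock: 8.05
eef_pos: [549.2, -21.2, 15.9]
tool_rot: [-3.137, 0.002, 0.232]
force: [-5.5, 8.4, 2.1]
width: 37.2
```

```bash
python3 - <<'E'
from chk import *
s=read_state();print(s['clock'],s['eef_pos'],s['tool_rot'],s['force'],s['width'])
snap('wrist','w7');check('w7')
E
```

```text
8.05 [549.22419644 -21.20279657  15.92169344] [-3.13680587e+00  2.49342051e-03  2.32247239e-01] [-5.48661503  8.35765122  2.14167   ] 37.206596020146364
(array([7.93077165e-03, 2.23963822e+02]), 80, np.float64(0.07268511214807474)) (array([1.02379776e-02, 2.24191207e+02]), 59, np.float64(0.2256555275595378)) (array([  0.12660196, 107.33782879]), 60, np.float64(0.022971220903159173))
board (array([555.49333734,  52.25215276]), np.float64(0.2262797908832434), np.float64(0.22544273619081615)) stop long yaw 0.22386395330815162 gap x [np.float64(2.3359831783831173), np.float64(2.7074371703513562)]
```

The −y' push has stalled at about 9 N with the TCP not moving, so the short leg is on the edge; the board hasn't moved. I'll ease that off and push along +x'.

{"name": "apply_moves", "arguments": {
  "increments": [
    {"tx":0.0004,"ty":0.0005,"tz":0.0001,"rx":0,"ry":0,"rz":0,"claw":0.03},
    {"tx":0.0008,"ty":0.0008,"tz":0.0001,"rx":0,"ry":0,"rz":0,"claw":0.03},
    {"tx":0.0008,"ty":0.0008,"tz":0.0001,"rx":0,"ry":0,"rz":0,"claw":0.03}
  ]
}}

```text
clock: 8.4
eef_pos: [549.3, -21.2, 15.9]
tool_rot: [-3.138, 0.004, 0.232]
force: [-6.5, 7.0, 2.4]
width: 37.1
```

{"name": "apply_moves", "arguments": {
  "increments": [
    {"tx":0.0005,"ty":0.0001,"tz":0,"rx":0,"ry":0,"rz":0,"claw":0.03},
    {"tx":0.001,"ty":0.0002,"tz":0,"rx":0,"ry":0,"rz":0,"claw":0.03},
    {"tx":0.001,"ty":0.0002,"tz":0,"rx":0,"ry":0,"rz":0,"claw":0.03}
  ]
}}

```text
clock: 8.7
eef_pos: [549.2, -21.2, 15.9]
tool_rot: [-3.138, 0.006, 0.232]
force: [-8.4, 7.5, 4.1]
width: 36.9
```

```bash
python3 - <<'E'
from chk import *
s=read_state();print(s['clock'],s['eef_pos'],s['tool_rot'],s['force'],s['torque'])
snap('wrist','w8');check('w8')
E
```

```text
8.7 [549.23753575 -21.22655757  15.90873547] [-3.13767879  0.00627725  0.23177685] [-8.43351476  7.50348973  4.09264921] [1.28724306 1.67181253 0.11133757]
(array([7.16992415e-03, 2.24309200e+02]), 80, np.float64(0.07168988275701405)) (array([1.00709460e-02, 2.24290417e+02]), 56, np.float64(0.2217727028197865)) (array([  0.12909048, 106.59929179]), 60, np.float64(0.027663205230564678))
board (array([555.4788256 ,  52.25322104]), np.float64(0.22641219243982877), np.float64(0.22535712391066157)) stop long yaw 0.22336425694001708 gap x [np.float64(2.2977268501285697), np.float64(2.766224312534128)]
```

Both directions now stall: the TCP stays still under rising force and the board hasn't moved. I'll relax the side load, release and inspect.

{"name": "apply_moves", "arguments": {
  "increments": [
    {"tx":-0.0012,"ty":0.0012,"tz":0,"rx":0,"ry":0,"rz":0,"claw":0.03},
    {"tx":-0.0024,"ty":0.0022,"tz":0,"rx":0,"ry":0,"rz":0,"claw":0.03},
    {"tx":-0.0024,"ty":0.0022,"tz":0,"rx":0,"ry":0,"rz":0,"claw":0.03}
  ]
}}

```text
clock: 9.05
eef_pos: [549.2, -21.1, 16.0]
tool_rot: [-3.14, 0.003, 0.23]
force: [-4.5, 3.3, -2.4]
width: 37.0
```

{"name": "apply_moves", "arguments": {
  "increments": [
    {"tx":-0.001,"ty":0.0007,"tz":-0.0002,"rx":0,"ry":0,"rz":0,"claw":0.03},
    {"tx":-0.001,"ty":0.0007,"tz":-0.0002,"rx":0,"ry":0,"rz":0,"claw":0.03},
    {"tx":-0.001,"ty":0.0007,"tz":-0.0002,"rx":0,"ry":0,"rz":0,"claw":0.07},
    {"tx":-0.001,"ty":0.0007,"tz":-0.0002,"rx":0,"ry":0,"rz":0,"claw":0.07},
    {"tx":-0.001,"ty":0.0007,"tz":-0.0002,"rx":0,"ry":0,"rz":0,"claw":0.07},
    {"tx":-0.001,"ty":0.0007,"tz":-0.0002,"rx":0,"ry":0,"rz":0,"claw":0.07}
  ]
}}

```text
clock: 9.65
eef_pos: [550.5, -21.5, 16.8]
tool_rot: [3.141, -0.002, 0.229]
force: [0.0, -0.2, -0.1]
width: 69.9
```

```bash
python3 - <<'E'
from chk import *
s=read_state();print(s['clock'],s['eef_pos'],s['tool_rot'],s['force'],s['width'])
snap('wrist','w9');check('w9')
E
```

```text
9.65 [550.52956823 -21.48270619  16.79809644] [ 3.14093902e+00 -1.58770570e-03  2.28804995e-01] [ 0.01041208 -0.16190576 -0.13708762] 69.92638345776354
(array([2.90510691e-03, 2.26994946e+02]), 80, np.float64(0.06424783723089134)) (array([4.59676774e-03, 2.27447662e+02]), 53, np.float64(0.1744934453688781)) (array([  0.12855908, 106.28197649]), 60, np.float64(0.026380777917804358))
board (array([555.52937017,  52.25298517]), np.float64(0.2263640365737825), np.float64(0.2253678078758301)) stop long yaw 0.22458283324855743 gap x [np.float64(2.4005101980027552), np.float64(2.6771426597340247)]
```

{"name": "apply_moves", "arguments": {
  "increments": [
    {"tx":0,"ty":0,"tz":0.03,"rx":0,"ry":0,"rz":0,"claw":0.07},
    {"tx":0,"ty":0,"tz":0.065,"rx":0,"ry":0,"rz":0,"claw":0.07},
    {"tx":-0.03,"ty":0.025,"tz":0.065,"rx":0,"ry":0,"rz":0,"claw":0.04},
    {"tx":-0.065,"ty":0.055,"tz":0.065,"rx":0,"ry":0,"rz":0,"claw":0},
    {"tx":-0.09,"ty":0.075,"tz":0.06,"rx":0,"ry":0,"rz":0,"claw":0},
    {"tx":-0.097,"ty":0.08,"tz":0.06,"rx":0,"ry":0,"rz":0,"claw":0},
    {"tx":-0.097,"ty":0.08,"tz":0.06,"rx":0,"ry":0,"rz":0,"claw":0},
    {"tx":-0.097,"ty":0.08,"tz":0.06,"rx":0,"ry":0,"rz":0,"claw":0}
  ]
}}

```text
clock: 10.5
eef_pos: [454.2, 58.4, 76.6]
tool_rot: [3.141, -0.002, 0.229]
force: [0.0, 0.6, -0.3]
width: 0.2
```

```bash
python3 - <<'E'
from chk import *
s=read_state();print(s['clock'],s['eef_pos'],s['tool_rot'],s['force'],s['width'])
im,c=snap('wrist','w10');print(c['origin'])
E
```

```text
10.5 [454.19983606  58.36726424  76.61734138] [ 3.14096423e+00 -1.81221441e-03  2.28573648e-01] [ 0.03417499  0.60519051 -0.26201801] 0.20878697339427144
[519.78586374  74.60817485 219.40903621]
```

View pics/w10.png

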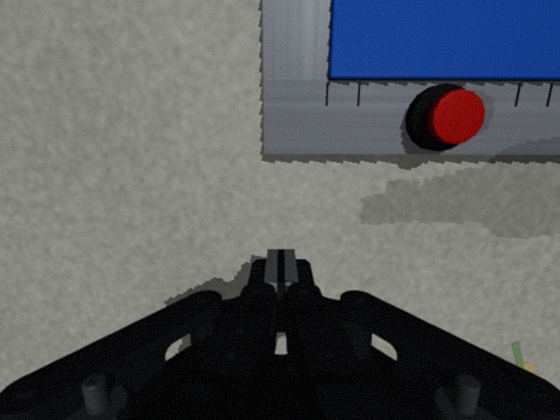

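The view shows the board corner tucked into the stop: board top corner at (330,80), stop outer corner at (262,158), pump at (458,117). I'll fit the stop's outer edges, which should lie 45 and 40 mm from the board's edges.

```bash
cat > chk2.py <<'E'
from h import *
def check2(f,show=True):
    im=cv2.cvtColor(cv2.imread('pics/'+f+'.png'),cv2.COLOR_BGR2RGB).astype(float);c=load(f);g=im.mean(2);B=im[...,2]-im[...,0]
    if show:
        print('rows',140,g[140:172,340].round().astype(int).tolist());print('cols 250',g[30,250:276].round().astype(int).tolist())
        print('inner rows 74',im[74:90,380].astype(int).tolist());print('inner cols 318',im[30,318:338].astype(int).tolist())
if __name__=='__main__': check2('w10')
E
python3 chk2.py
```

```text
rows 140 [104, 103, 107, 104, 108, 101, 104, 105, 104, 98, 102, 99, 96, 95, 79, 75, 74, 77, 77, 74, 72, 72, 88, 129, 139, 140, 138, 135, 142, 139, 140, 140]
cols 250 [139, 141, 141, 137, 138, 135, 138, 141, 139, 138, 119, 86, 88, 107, 122, 123, 122, 119, 120, 120, 122, 116, 112, 117, 119, 121]
inner rows 74 [[25, 65, 147], [16, 58, 138], [19, 51, 124], [15, 39, 92], [6, 28, 66], [0, 13, 31], [28, 29, 40], [47, 50, 54], [52, 56, 56], [55, 59, 61], [76, 81, 83], [102, 106, 115], [109, 114, 121], [105, 109, 115], [113, 116, 121], [102, 107, 112]]
inner cols 318 [[128, 130, 138], [126, 133, 139], [130, 137, 143], [128, 132, 140], [129, 130, 141], [123, 127, 133], [126, 128, 135], [126, 129, 137], [126, 129, 138], [127, 131, 137], [123, 128, 138], [83, 90, 102], [26, 38, 59], [5, 25, 75], [9, 39, 106], [12, 53, 126], [25, 70, 149], [20, 64, 145], [25, 67, 150], [24, 64, 146]]
```

```bash
cat > chk3.py <<'E'
from h import *
def check3(f,r0=60,r1=95,c0=315,c1=345,U=(345,400),V=(5,65)):
    im=cv2.cvtColor(cv2.imread('pics/'+f+'.png'),cv2.COLOR_BGR2RGB).astype(float);c=load(f);B=im[...,2]-im[...,0];R=im[...,0];g=im.mean(2)
    row=lambda X,th,up,us,a=r0,b=r1:fit(us,[a+cross(X[a:b,u-1:u+2].mean(1),th,up,0) for u in us])
    col=lambda X,th,up,vs,a=c0,b=c1:fit(vs,[a+cross(X[v-1:v+2,a:b].mean(0),th,up,0) for v in vs])
    us=[u for u in list(range(*U,2))+list(range(490,555,2)) if not 510<u<524];vs=range(*V,2)
    bl,bc=row(B,62,False,us),col(B,62,True,vs);sl,sc=row(R,18,True,us,77),col(R,65,False,vs)
    ol=row(g,86,False,[u for u in range(280,400,2)],140,165);oc=col(g,104,True,range(5,140,2),262,272)
    print(bl,bc,sl,sc,ol,oc,sep='\n')
    Pb=lambda l,us,z:[atz(c,u,np.polyval(l[0],u),z)[:2] for u in us]
    Pc=lambda l,vs,z:[atz(c,np.polyval(l[0],v),v,z)[:2] for v in vs]
    y=.2258;n=np.array([np.cos(y),np.sin(y)]);t=np.array([-n[1],n[0]])
    for name,P in (('board near',Pb(bl,(345,550),20)),('stop long in',Pb(sl,(345,550),14)),('stop long out',Pb(ol,(280,400),14))): print(name,[(p@n).round(2) for p in P])
    for name,P in (('board left',Pc(bc,(5,65),20)),('stop short in',Pc(sc,(5,65),14)),('stop short out',Pc(oc,(5,140),14))): print(name,[(p@t).round(2) for p in P])
if __name__=='__main__':
    import sys;check3(sys.argv[1])
E
python3 chk3.py w10
```

```text
(array([3.94500206e-03, 7.63864302e+01]), 55, np.float64(0.038149815149912794))
(array([-4.23791597e-02,  3.32031440e+02]), 30, np.float64(0.036425866752263565))
(array([4.31710982e-03, 7.80568953e+01]), 55, np.float64(0.06594249588646417))
(array([-4.45991697e-02,  3.30289839e+02]), 30, np.float64(0.16692093152358994))
(array([2.72910758e-03, 1.52656240e+02]), 60, np.float64(0.07035469807634309))
(array([1.8132703e-02, 2.6213967e+02]), 43, np.float64(0.08964956277314459))
board near [np.float64(552.7), np.float64(552.62)]
stop long in [np.float64(552.55), np.float64(552.43)]
stop long out [np.float64(507.17), np.float64(507.21)]
board left [np.float64(-72.46), np.float64(-72.43)]
stop short in [np.float64(-72.3), np.float64(-72.14)]
stop short out [np.float64(-32.5), np.float64(-33.11)]
```

The stop is flush: the inner-edge gaps come out at about 0.2 mm on both legs, both parallel to the board. Next, press the plunger with shut fingers at about (549, −21).

{"name": "apply_moves", "arguments": {
  "increments": [
    {"tx":0.03,"ty":-0.025,"tz":0,"rx":0,"ry":0,"rz":0,"claw":0},
    {"tx":0.065,"ty":-0.055,"tz":0,"rx":0,"ry":0,"rz":0,"claw":0},
    {"tx":0.088,"ty":-0.073,"tz":0,"rx":0,"ry":0,"rz":0,"claw":0},
    {"tx":0.095,"ty":-0.0795,"tz":0,"rx":0,"ry":0,"rz":0,"claw":0},
    {"tx":0.095,"ty":-0.0795,"tz":-0.01,"rx":0,"ry":0,"rz":0,"claw":0},
    {"tx":0.095,"ty":-0.0795,"tz":-0.02,"rx":0,"ry":0,"rz":0,"claw":0},
    {"tx":0.095,"ty":-0.0795,"tz":-0.028,"rx":0,"ry":0,"rz":0,"claw":0},
    {"tx":0.095,"ty":-0.0795,"tz":-0.032,"rx":0,"ry":0,"rz":0,"claw":0},
    {"tx":0.095,"ty":-0.0795,"tz":-0.032,"rx":0,"ry":0,"rz":0,"claw":0}
  ]
}}

```text
clock: 11.45
eef_pos: [546.5, -19.6, 43.6]
tool_rot: [-3.141, 0.002, 0.231]
force: [-0.1, 0.1, -0.2]
width: -0.3
```

{"name": "apply_moves", "arguments": {
  "increments": [
    {"tx":0.001,"ty":-0.0005,"tz":0,"rx":0,"ry":0,"rz":0,"claw":0},
    {"tx":0.001,"ty":-0.0005,"tz":0,"rx":0,"ry":0,"rz":0,"claw":0}
  ]
}}

```text
clock: 11.65
eef_pos: [549.0, -20.9, 44.8]
tool_rot: [3.141, -0.001, 0.23]
force: [0.4, -0.5, 1.1]
width: -0.2
```

```bash
python3 - <<'E'
from h import *
s=read_state();print(s['eef_pos'])
im,c=snap('wrist','w11');a=im.astype(int);m=(a[...,0]>60)&(a[...,0]>2.2*a[...,1])&(a[...,0]>2.2*a[...,2])
b=blob(m)[0];p=cv2.minEnclosingCircle(np.argwhere(b[2])[:,::-1].astype(np.float32));print(b[0],p,atz(c,*p[0],42))
E
```

```text
[549.0274389  -20.87415587  44.76133143]
782 ((281.0, 259.0), 28.0179500579834) [551.34390703 -19.4597069   42.        ]
```

{"name": "apply_moves", "arguments": {
  "increments": [
    {"tx":0,"ty":0,"tz":-0.0025,"rx":0,"ry":0,"rz":0,"claw":0},
    {"tx":0,"ty":0,"tz":-0.005,"rx":0,"ry":0,"rz":0,"claw":0},
    {"tx":0,"ty":0,"tz":-0.0075,"rx":0,"ry":0,"rz":0,"claw":0},
    {"tx":0,"ty":0,"tz":-0.0095,"rx":0,"ry":0,"rz":0,"claw":0},
    {"tx":0,"ty":0,"tz":-0.011,"rx":0,"ry":0,"rz":0,"claw":0},
    {"tx":0,"ty":0,"tz":-0.011,"rx":0,"ry":0,"rz":0,"claw":0},
    {"tx":0,"ty":0,"tz":-0.011,"rx":0,"ry":0,"rz":0,"claw":0}
  ]
}}

```text
clock: 12.4
eef_pos: [549.1, -21.1, 34.9]
tool_rot: [3.141, -0.001, 0.23]
force: [-2.8, -0.0, 17.1]
width: -0.0
```

The plunger is on its stop (z = 34.9 mm, 17 N). Now lift off, clear the scene and check.

{"name": "apply_moves", "arguments": {
  "increments": [
    {"tx":0,"ty":0,"tz":0.003,"rx":0,"ry":0,"rz":0,"claw":0},
    {"tx":0,"ty":0,"tz":0.007,"rx":0,"ry":0,"rz":0,"claw":0},
    {"tx":0,"ty":0,"tz":0.015,"rx":0,"ry":0,"rz":0,"claw":0},
    {"tx":0,"ty":0,"tz":0.04,"rx":0,"ry":0,"rz":0,"claw":0},
    {"tx":-0.03,"ty":0.025,"tz":0.042,"rx":0,"ry":0,"rz":0,"claw":0},
    {"tx":-0.065,"ty":0.055,"tz":0.042,"rx":0,"ry":0,"rz":0,"claw":0},
    {"tx":-0.09,"ty":0.075,"tz":0.042,"rx":0,"ry":0,"rz":0,"claw":0},
    {"tx":-0.095,"ty":0.0795,"tz":0.042,"rx":0,"ry":0,"rz":0,"claw":0},
    {"tx":-0.095,"ty":0.0795,"tz":0.042,"rx":0,"ry":0,"rz":0,"claw":0},
    {"tx":-0.095,"ty":0.0795,"tz":0.042,"rx":0,"ry":0,"rz":0,"claw":0}
  ]
}}

```text
clock: 13.4
eef_pos: [454.7, 57.8, 75.4]
tool_rot: [3.141, -0.001, 0.229]
force: [-0.9, -0.0, 0.5]
width: -0.1
```

```bash
python3 - <<'E'
from h import *
s=read_state();print(s['clock'],s['eef_pos'],s['tool_rot'],s['force'])
im,c=snap('wrist','w12')
for f in('w10','w12'):
    i=cv2.cvtColor(cv2.imread(f'pics/{f}.png'),cv2.COLOR_BGR2RGB).astype(int);m=(i[...,0]>60)&(i[...,0]>2.2*i[...,1])&(i[...,0]>2.2*i[...,2]);b=blob(m)[0];print('red px',b[0],b[1],load(f)['origin'])
E
python3 chk3.py w12
```

```text
13.4 [454.69715181  57.82014246  75.44957951] [ 3.14103803e+00 -8.36174551e-04  2.28604858e-01] [-0.88797212 -0.0073447   0.48449705]
red px 2229 [457.99327052 115.91969493] [519.7858637395998, 74.60817485172474, 219.40903620531597]
red px 2261 [458.07209199 116.38434321] [520.4177600605051, 74.09171532947173, 218.16307427778383]
(array([3.89200087e-03, 7.66111765e+01]), 55, np.float64(0.029805730058856433))
(array([-4.15714735e-02,  3.31256866e+02]), 30, np.float64(0.03054260241988667))
(array([4.72561828e-03, 7.81164404e+01]), 55, np.float64(0.042222155001236765))
(array([-4.19718562e-02,  3.29516947e+02]), 27, np.float64(0.155244791648693))
(array([3.94343670e-03, 1.52894198e+02]), 60, np.float64(0.07369762528498858))
(array([5.26140450e-02, 2.58375582e+02]), 24, np.float64(0.18890231148686426))
board near [np.float64(552.7), np.float64(552.64)]
stop long in [np.float64(552.55), np.float64(552.39)]
stop long out [np.float64(507.2), np.float64(507.15)]
board left [np.float64(-72.46), np.float64(-72.44)]
stop short in [np.float64(-72.29), np.float64(-72.22)]
stop short out [np.float64(-31.1), np.float64(-34.49)]
```

View pics/w12.png

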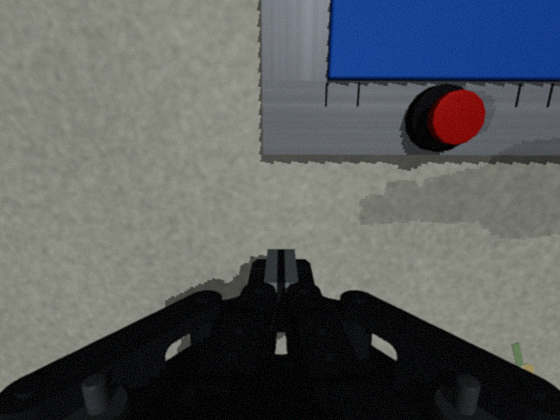

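The stop is unchanged after pressing: board corner at (330,80), same gaps. The plunger is back up at (458,116), with the same apparent size and place as before. Nothing is touched by the robot, so I'm handing in.

```bash
python3 -c "
from cell import *
print(finish_job())"
```

```text
the job is handed in; nothing more can be done
None
```

The corner stop is pressed against the board's near left corner, and the pump plunger was pressed fully down and sprang back up. The job was handed in at about 13.5 s of the 58 s allowed.

I gripped the stop by its pump housing, slid it along the table, and pushed it home along both edges until it stalled at about 7–9 N. I then eased off the side load, released it, and pressed the plunger with shut fingers.

**Last checks:**
- **Fit:** the wrist camera put the gaps at about 0.2 mm on both legs, parallel to the board's edges, the same before and after the pump press.
- **Board:** it stayed within about 0.1 mm of where it was before contact.
- **Plunger:** it reached its stop at z = 34.9 mm with 17 N, and afterwards looked the same in the picture as before the press.
- **Forces:** no reading at the end of a move was above 17 N.

**Did not fully agree:**
- **Long leg's outer edge:** it suggested a gap nearer 0.45 mm.
- **Short leg's outer edge:** the fit was poor in the last picture, so I didn't use it.
- **Stop's inner edge, seen from the gripping pose:** it read about 2 mm off. I put that down to the board's shadow, and the later view supported this.

I never went near the tub, jar or dish, apart from passing well above the jar, but I took no closing picture of them.

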